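# Chock the rocking sample stand

### The arm

A 6-joint arm with a two-finger parallel gripper is mounted at the origin on a cart in front of the work surface, level with it; the furniture and walls round the work are solid. World frame = base frame: x ahead of the robot, y to its left, z up, the work surface at z = 0. Lengths are in m, angles in degrees, forces in N, time in s.
With the tool pointing down it reaches from about 0.325 to 0.75 m from the base axis. Payload 7.6 kg.
Tool frame: the origin (TCP) lies between the finger pads; the fingertips stand env.tcp_to_tips ahead of it and the grasp point (between the pads) lies 3 mm ahead of it (env.tcp_to_tips is the distance from the TCP to the fingertips, in m); z points along the fingers, y is the line along which they close (so a half turn about z gives the same grasp; the last joint's range is limited). The gripper opens to 85 mm and grips with 20 to 120 N. Pads are 22 mm wide; open, the fingers measure 114 mm over their backs; the gripper's body (76 mm by 85 mm) begins 54 mm behind the grasp point. The pads swing forward as they close: fully open they stand 13 mm farther back than shut.
Start: joints at [68.91, 2.991, 80.254, -0, 96.75, -4.028], TCP at [0.154, 0.502, 0.253] pointing down, gripper open.
Joint ranges: [-166.34, 166.34], [-52.06, 124.39], [6.96, 135.62], [-60.46, 240.46], [14.63, 156.25], [-167.68, 167.68]. Speed limits (degrees/s): [147.25, 147.25, 172.46, 180, 180, 180].

### API

Orientations are given as a 3x3 rotation matrix whose columns are the frame's x, y, z axes.
In Python, from workcell import env, eyes gives the robot as it stands. The module is installed in compiled form; this text tells all that it offers.
- The arm moves only by the tool move_arm, never from a script. Its argument "moves" is one flat list of numbers, 7 for each row, row after row: the shift along the tool's x, y, z in mm, then the turn, a rotation vector about the tool's x, y, z in rad, then the finger opening in mm, from 0 to 85.4. A call has 1 to 10 rows; each row shifts and turns the commanded pose from where the row before left it, along the tool's axes as they then stand; what a row does not reach is not made up. A row lasts 1/8 s, in which the tool goes at most 62.5 mm and 10.7 degrees, less where a joint would pass 70% of its speed; a pose out of reach is approached as far as the arm can. A call with a gripper value outside its range is refused whole. The fingers move at their own pace and stop on an object; "force" is the grip in N (left out, the last holds). Time passes only in rows, so rows that do not move let the fingers close. It gives the time, the measured TCP pose, the force, the opening and the grip force at its end, in the units of the state.
- env.observe(): the state, without advancing time (a new reading comes with each control period).
- eyes.camera(name): name is "scene" or "side" or "wrist"; returns (picture, depth): 480x640x3 uint8, red, green, blue; 480x640 float32, m along the optical axis (not along the pixel's ray), 0 where there is no reading.
- eyes.get_calibration(name): a dict with "fx", "fy", "cx", "cy" (pixels), "eye" and "attitude" of the camera in the world; the wrist camera has in their place "hand_eye" (4x4, takes a point from camera to tool coordinates, whose origin is the TCP and whose axes are the flange's). Camera axes: x right, y up, looking along -z (the intrinsics and any distortion apply to the point x, -y, -z); pixel columns grow to the right and rows downward; lengths in m; the calibration is good to about 2 mm. A picture is of the moment at which its call begins: read the wrist's pose just before it. get_calibration takes no time and is no camera call.
- env.finish_job(): hands the job in; it is judged then, once.
The state is a dict: "clock": time; "joint_pos": joint angles; "dq": joint speeds; "joint_torque": joint torques, N m; "ee_pos": TCP position; "eef_rot": TCP orientation; "contact_force": force on the tool from outside, world axes, zero at the start; "moment": the same for the moment, N m; "finger_gap": finger opening in m; "finger_force": force on a finger pad.
Only numpy, scipy, OpenCV 4.12 (cv2) and the standard library are available. Lean on these libraries where they do the work, as an engineer would, in place of code of your own. Each camera call takes 0.05 s, during which the arm holds its last target. There are 200 camera calls.

### The job

The low white stand that carries the blue cooling block rocks because its one bare metal foot has lost its rubber pad. With the fingertips push the orange wedge under that foot until it is snug and the stand no longer rocks, without jacking the stand up or shoving it away; then press down firmly on the corner of the stand right above that foot to test that it stays put, and let go with the wedge left in place. Only push and press: pick nothing up, and leave the other things on the table alone.

Things in the scene. Friction and masses are not known exactly. Their poses are not given: they have to be found in the camera images.
- stand: White deck 170 (x) x 230 (y) x 8 mm on four legs at x = +-72, y = +-102 mm, loose on the table, about 2 kg with the blue cooling block (75 x 105 x 50 mm, centred at x = +10, y = -20 mm) fixed on it; deck top 32 mm above the table. Origin: on the table under the deck's centre; z up. Three legs end in black rubber pads and carry it; the leg at x = -72, y = +102 mm is bare metal and too short.
- foot_tip (a point): Lowest point of the bare metal short foot (round end, radius 9 mm), 13 mm in from the deck's edges; deck underside is 24 mm above the table. It hangs 4 to 7.5 mm above the table, different each time, until about 1 to 3 N down on the deck above it rocks it down to the table. Axes as the stand's.
- press_corner (a point): The spot to press: flat deck top, almost above the short foot, 18 mm in from both deck edges, 32 mm above the table. The cooling block stands about 40 mm from it in x and 65 mm in y. Axes as the stand's.
- wedge: Loose orange wedge, 70 g, 138 mm long (x), 44 mm wide. Origin: on its underside, in the outer face of the upright push plate at its thick end. x points from the plate to the thin tip and, at the start, within about 15 mm of the short foot, the tip 20 to 50 mm short of it. Slides under about 1 N; the push grows by 4 N or so once tight under the foot, where it stays; past some 8 N the stand slides along.
- wedge_slope (a point): Middle of the wedge's thin tip edge (x = 138 mm of the wedge), on the slope, 2 mm above the table. The slope rises evenly from here to 13.8 mm high at x = 6 mm. This point's x axis runs down the slope to the front, y across, z square to the slope: the short foot's z here is its clearance from the slope.
- wedge_heel (a point): Centre of the push plate's flat outer face, 16 mm above the table (plate 44 mm wide, 32 mm tall, 8 mm thick); push here along the wedge's x axis. Axes as the wedge's.
- vial_red: sample vial with a red cap, 23 mm across, 72 mm tall; a bystander to leave alone. Origin: centre of its underside.
- vial_green: sample vial with a green cap, 23 mm across, 72 mm tall; a bystander to leave alone. Origin: centre of its underside.
- cassette: white flat test cassette, 72x24x9 mm; a bystander to leave alone. Origin: centre of its underside.
- marker: white marker pen with a black cap, 135 mm long, lying flat; a bystander to leave alone. Origin: centre of its underside.
- timer: round white timer with a red dial grip, 68 mm across, 46 mm tall; a bystander to leave alone. Origin: centre of its underside.

How it is judged:
By the outcome, as a careful person would: the job done as asked, in the order asked, and still so for the second after the job is handed in, with the robot touching nothing.
It also fails if it takes over 54 s, if anything falls off the work surface, if the arm or the gripper's body presses on something with over 40 N, if the wrist force passes 120 N, or if a joint passes its speed limit or range.

## Working session

There is one attempt and no reset: what is moved stays moved. The work goes in short steps, Python scripts to look and compute and a tool call to move; the robot and the scene stay as the last step left them, time stands still between calls to the robot, and variables do not carry over. Pictures are saved under pics/ and viewed, at most 10 in all, crops included, and the job is handed in when it is done.

Besides the shell and the picture viewer there is one more tool, called after "Emit:" as name(argument=value, ...) on one line, values as JSON. move_arm: Moves the arm, as the interface text tells. Its arguments: {"type":"object","properties":{"moves":{"type":"array","items":{"type":"number"}},"force":{"type":"number"}},"required":["moves"]}

```bash
mkdir -p pics; python3 - <<'E'
from workcell import env, eyes
import cv2,numpy as np
o=env.observe();print(o['clock'],o['ee_pos'],o['eef_rot'],o['contact_force'],o['finger_gap'],env.tcp_to_tips)
for n in['scene','side']:
    p,d=eyes.camera(n);cv2.imwrite(f'pics/{n}0.png',p[:,:,::-1]);np.savez(f'{n}0.npz',p=p,d=d)
    c=eyes.get_calibration(n);print(n,c)
print(eyes.get_calibration('wrist'))
E
```

```text
0.0 [0.15393403 0.50163996 0.25247187] [[-9.55983108e-01  2.93421200e-01 -5.44592658e-04]
 [ 2.93421693e-01  9.55981964e-01 -1.48155292e-03]
 [ 8.59017231e-05 -1.57613486e-03 -9.99998754e-01]] [ 0.10587703  0.24963773 -0.22459478] 0.08561073445285185 0.022
scene {'fx': 460.21181519605005, 'fy': 460.21181519605005, 'cx': 318.5870140894564, 'cy': 242.69514222704197, 'eye': array([-0.0989376 , -0.70641654,  0.45737762]), 'attitude': array([[ 0.61877472,  0.36821035, -0.6939301 ],
       [-0.78552646,  0.29915264, -0.54171568],
       [ 0.0081257 ,  0.88030043,  0.47434706]])}
side {'fx': 503.2309453506868, 'fy': 503.2309453506868, 'cx': 315.1237203865573, 'cy': 233.82462174247837, 'eye': array([0.47609459, 0.59623546, 0.51506243]), 'attitude': array([[-0.99983953,  0.00776463, -0.01614372],
       [-0.01788016, -0.4878636 ,  0.87273674],
       [-0.00109946,  0.87288534,  0.48792414]])}
{'fx': 357.3013871860722, 'fy': 357.3013871860722, 'cx': 318.17619669145506, 'cy': 236.02630946228058, 'hand_eye': array([[-5.57501384e-04,  9.53980891e-01,  2.99866885e-01,
         7.77920606e-02],
       [ 9.99999837e-01,  5.67798638e-04,  5.27975703e-05,
        -3.01508463e-04],
       [-1.19896136e-04,  2.99866866e-01, -9.53981052e-01,
        -1.20793819e-01],
       [ 0.00000000e+00,  0.00000000e+00,  0.00000000e+00,
         1.00000000e+00]])}
```

View pics/scene0.png

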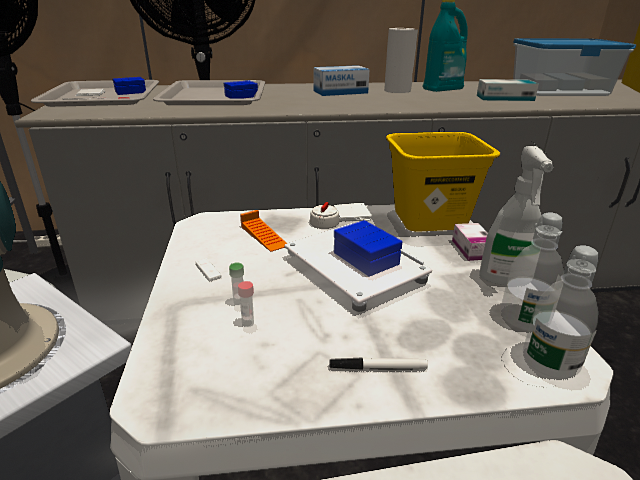

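View pics/side0.png

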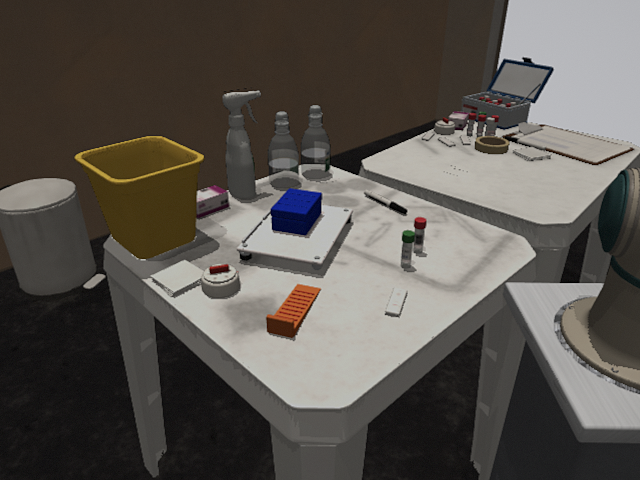

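The scene view shows the stand at about (360,262) with its left corner at (288,245), and the wedge from (245,215) to (283,247). In the side view the wedge plate is at (287,322), its tip at (312,288), and the near deck corner with the bare foot at (318,265).

```bash
cat > h.py <<'E'
import numpy as np,cv2
from workcell import env,eyes
def cam(n):
    c=eyes.get_calibration(n)
    if n=='wrist':
        o=env.observe();H=c['hand_eye'];R=o['eef_rot'];return c,R@H[:3,3]+o['ee_pos'],R@H[:3,:3]
    return c,np.array(c['eye']),np.array(c['attitude'])
def ray(C,u,v):
    c,e,A=C
    r=np.stack([(u-c['cx'])/c['fx'],-(v-c['cy'])/c['fy'],-np.ones_like(u,float)],-1)
    return r@A.T
def onz(C,u,v,z):
    r=ray(C,np.array(u,float),np.array(v,float));return C[1]+r*((z-C[1][2])/r[...,2])[...,None]
def cloud(C,d):
    v,u=np.mgrid[:480,:640];return C[1]+ray(C,u.astype(float),v)*d[...,None]
def proj(C,P):
    c,e,A=C;q=(np.atleast_2d(P)-e)@A
    return np.c_[c['cx']+c['fx']*q[:,0]/-q[:,2],c['cy']-c['fy']*q[:,1]/-q[:,2]]
E
python3 - <<'E'
from h import *
for n in['scene','side']:
    f=np.load(f'{n}0.npz');C=cam(n);P=cloud(C,f['d']);p=f['p'].astype(int)
    ok=f['d']>0
    hsv=cv2.cvtColor(f['p'],cv2.COLOR_RGB2HSV)
    o=ok&(hsv[...,0]<15)&(hsv[...,1]>170)&(p[...,0]>90)&(P[...,0]>.1)&(P[...,0]<.9)&(abs(P[...,1])<.5)&(P[...,2]<.05)
    # biggest blob
    k,l,s,_=cv2.connectedComponentsWithStats(o.astype(np.uint8));o=l==1+s[1:,4].argmax()
    Q=P[o];r=cv2.minAreaRect((Q[:,:2]*1000).astype(np.float32));print(n,'wedge',r,cv2.boxPoints(r).round().tolist(),'z',np.percentile(Q[:,2],[1,50,99]))
    t=ok&(P[...,2]>.025)&(P[...,2]<.039)&(P[...,0]>.3)&(P[...,0]<.8)&(abs(P[...,1])<.3)
    k,l,s,_=cv2.connectedComponentsWithStats(t.astype(np.uint8));t=l==1+s[1:,4].argmax()
    Q=P[t];r=cv2.minAreaRect((Q[:,:2]*1000).astype(np.float32));print('deck',r,cv2.boxPoints(r).round().tolist(),Q[:,2].mean())
    A=np.c_[Q[:,:2],np.ones(len(Q))];print('plane',np.linalg.lstsq(A,Q[:,2],rcond=None)[0])
    tb=ok&(P[...,0]>.3)&(P[...,0]<.5)&(abs(P[...,1])<.1);print('table z',np.median(P[tb][:,2]))
a=cv2.imread('pics/side0.png')[225:345,215:375];b=cv2.imread('pics/scene0.png')[195:315,225:385]
cv2.imwrite('pics/crop0.png',np.r_[cv2.resize(a,None,fx=2.5,fy=2.5,interpolation=2),cv2.resize(b,None,fx=2.5,fy=2.5,interpolation=2)])
E
```

```text
scene wedge ((514.9678344726562, -90.37400817871094), (176.90380859375, 46.06991195678711), 72.36026000976562) [[466.0, -168.0], [510.0, -182.0], [564.0, -13.0], [520.0, 1.0]] z [0.00079985 0.00925063 0.03194191]
deck ((516.6105346679688, -252.28636169433594), (137.80979919433594, 125.82887268066406), 71.84580993652344) [[435.0, -298.0], [555.0, -337.0], [598.0, -206.0], [478.0, -167.0]] 0.031091246225393332
plane [ 0.0148372  -0.01226604  0.0207971 ]
table z -0.0005007451328838952
side wedge ((521.6777954101562, -68.70093536376953), (136.47073364257812, 44.05303192138672), 72.7342300415039) [[480.0, -127.0], [522.0, -140.0], [563.0, -10.0], [521.0, 3.0]] z [0.00094534 0.00703359 0.03173039]
deck ((539.7011108398438, -255.4752655029297), (139.3614501953125, 170.5203094482422), 73.32089233398438) [[438.0, -298.0], [601.0, -347.0], [641.0, -213.0], [478.0, -164.0]] 0.030277889661672816
plane [ 0.00476069 -0.01918042  0.0231838 ]
table z -0.001270070259439926
```

View pics/crop0.png

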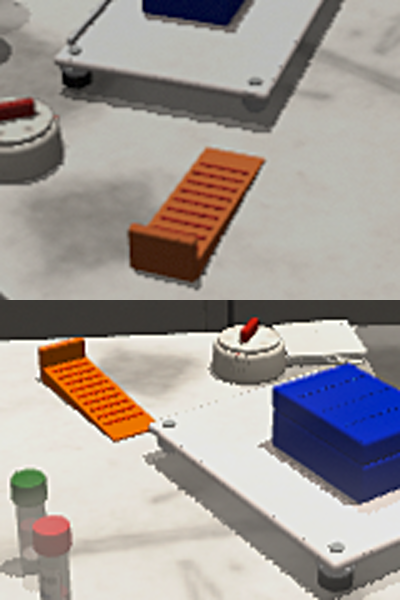

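Emit:
move_arm(moves=[-45, -28, 11, 0, 0, 0, 0, -45, -28, 11, 0, 0, 0, 0, -45, -28, 11, 0, 0, 0, 0, -45, -28, 11, 0, 0, 0, 0, -45, -28, 11, 0, 0, 0, 0, -45, -28, 11, 0, 0, 0, 0, -45, -28, 11, 0, 0, 0, 0, -45, -28, 11, 0, 0, 0, 0, -45, -28, 11, 0, 0, 0, 0, -45, -28, 11, 0, 0, 0, 0])

```text
clock: 1.35
ee_pos: [0.5028, 0.1007, 0.1427]
eef_rot: [[-0.956, 0.294, -0.0], [0.294, 0.956, 0.0], [0.0, 0.0, -1.0]]
contact_force: [0.7, 0.3, -0.7]
finger_gap: -0.0002
finger_force: 0.0
```

Emit:
move_arm(moves=[-34, -19, 0, 0, 0, 0, 0, -33, -19, 0, 0, 0, 0, 0, 0, 0, 0, 0, 0, 0, 0, 0, 0, 0, 0, 0, 0, 0])

```text
clock: 1.85
ee_pos: [0.5545, 0.0465, 0.1428]
eef_rot: [[-0.956, 0.293, -0.001], [0.293, 0.956, 0.0], [0.001, -0.0, -1.0]]
contact_force: [-0.1, -0.2, -0.0]
finger_gap: -0.0001
finger_force: 0.0
```

```bash
python3 - <<'E'
from h import *
C=cam('wrist');p,d=eyes.camera('wrist');cv2.imwrite('pics/w1.png',p[:,:,::-1]);np.savez('w1.npz',p=p,d=d)
o=env.observe();print(o['ee_pos'],o['contact_force'])
P=cloud(C,d);hsv=cv2.cvtColor(p,cv2.COLOR_RGB2HSV)
m=(d>0)&(hsv[...,0]<15)&(hsv[...,1]>170)&(p[...,0]>90)&(P[...,2]<.05)
k,l,s,_=cv2.connectedComponentsWithStats(m.astype(np.uint8));m=l==1+s[1:,4].argmax()
Q=P[m];r=cv2.minAreaRect((Q[:,:2]*1000).astype(np.float32));print(r,cv2.boxPoints(r).round(1).tolist(),np.percentile(Q[:,2],[1,50,99]))
E
```

```text
[0.55437262 0.0468882  0.14297397] [ 0.03989912  0.23011377 -0.18156841]
((522.1587524414062, -66.90009307861328), (129.66616821289062, 44.00259017944336), 72.49758911132812) [[481.70001220703125, -122.0999984741211], [523.5999755859375, -135.3000030517578], [562.5999755859375, -11.699999809265137], [520.7000122070312, 1.5]] [0.00166949 0.00811676 0.03308763]
```

View pics/w1.png

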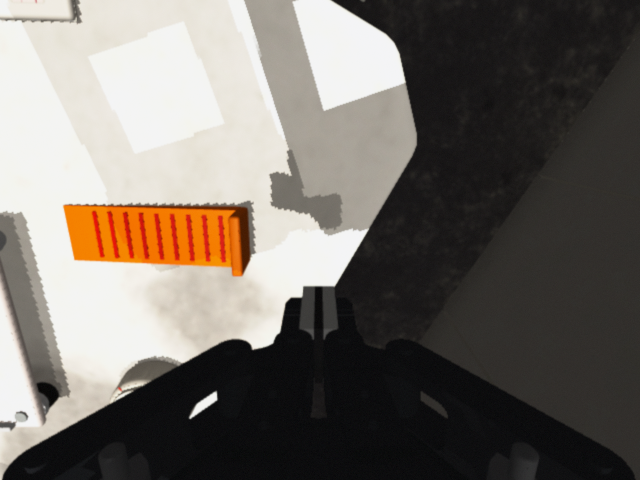

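Emit:
move_arm(moves=[-4, 0, 38, 0, 0, 0, 0, 0, 0, 37, 0, 0, 0, 0, 0, 0, 25, 0, 0, 0, 0, 0, 0, 12, 0, 0, 0, 0, 0, -10, 0, 0, 0, 0, 0, 0, -10, 0, 0, 0, 0, 0, 0, -5, 0, 0, 0, 0, 0, 0, 0, 0, 0, 0, 0, 0])

```text
clock: 2.9
ee_pos: [0.5517, 0.0206, 0.032]
eef_rot: [[-0.956, 0.294, 0.001], [0.294, 0.956, 0.0], [-0.001, 0.0, -1.0]]
contact_force: [-0.6, -0.4, -0.4]
finger_gap: 0.0002
finger_force: 0.0
```

Emit:
move_arm(moves=[0, -4, 0, 0, 0, 0, 0, 0, -4, 0, 0, 0, 0, 0, 0, -2, 0, 0, 0, 0, 0, 0, -2, 0, 0, 0, 0, 0, 0, -2, 0, 0, 0, 0, 0, 0, -2, 0, 0, 0, 0, 0, 0, -2, 0, 0, 0, 0, 0, 0, -2, 0, 0, 0, 0, 0, 0, 0, 0, 0, 0, 0, 0])

```text
clock: 4.03
ee_pos: [0.5456, 0.0019, 0.0313]
eef_rot: [[-0.956, 0.294, 0.0], [0.294, 0.956, 0.0], [-0.0, 0.0, -1.0]]
contact_force: [0.6, -0.3, -0.9]
finger_gap: -0.0003
finger_force: 0.0
```

```bash
python3 - <<'E'
from h import *
p,d=eyes.camera('side');C=cam('side');np.savez('s2.npz',p=p,d=d)
o=env.observe();print(o['ee_pos'],o['contact_force'])
P=cloud(C,d);hsv=cv2.cvtColor(p,cv2.COLOR_RGB2HSV)
m=(d>0)&(hsv[...,0]<15)&(hsv[...,1]>170)&(p[...,0]>90)&(P[...,2]<.05)&(P[...,0]>.3)
k,l,s,_=cv2.connectedComponentsWithStats(m.astype(np.uint8));m=l==1+s[1:,4].argmax()
Q=P[m];r=cv2.minAreaRect((Q[:,:2]*1000).astype(np.float32));print(r,cv2.boxPoints(r).round(1).tolist())
cv2.imwrite('pics/s2.png',cv2.resize(p[200:345,200:400,::-1],None,fx=4,fy=4,interpolation=2))
E
```

```text
[0.5455853  0.00194751 0.03132388] [-0.55932798 -0.06381308 -0.48412816]
((520.6757202148438, -71.6838607788086), (145.28134155273438, 43.575294494628906), 73.22274780273438) [[478.79998779296875, -134.89999389648438], [520.5999755859375, -147.5], [562.5, -8.399999618530273], [520.7999877929688, 4.199999809265137]]
```

View pics/s2.png

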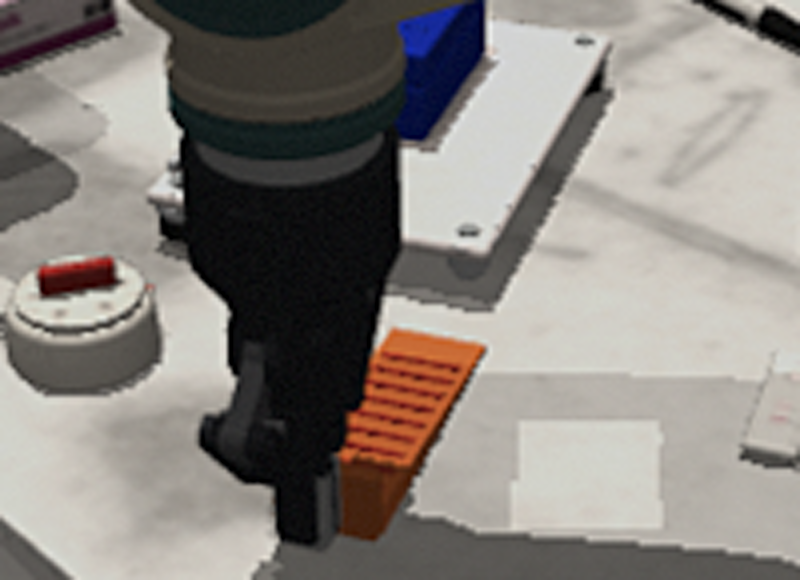

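The side crop shows the closed fingertips at about (310,500) of the crop, right behind the plate. The plate spans roughly 268–380, so I'll check the lateral centring numerically.

```bash
python3 - <<'E'
from h import *
C=cam('side');o=env.observe();R=o['eef_rot'];e=o['ee_pos']
for x in(-11,0,11):
  for y in (14.5,-14.5): print(x,y,((proj(C,e+R@np.array([x,y,22])/1e3)-[200,200])*4).round())
ex=np.array([-.301,-.954,0]);ey=np.array([.954,-.301,0]);h=np.array([.542,-.005,0])
for y in(-22,22):
  for z in (0,32): print('plate',y,z,((proj(C,h+ey*y/1e3+np.array([0,0,z/1e3]))-[200,200])*4).round())
print('tip',[((proj(C,h+ex*.138+ey*y/1e3+[0,0,.002])-[200,200])*4).round() for y in(-22,22)])
E
```

```text
-11 14.5 [[266. 550.]]
-11 -14.5 [[295. 503.]]
0 14.5 [[293. 556.]]
0 -14.5 [[321. 508.]]
11 14.5 [[320. 562.]]
11 -14.5 [[348. 514.]]
plate -22 0 [[372. 551.]]
plate -22 32 [[371. 485.]]
plate 22 0 [[267. 527.]]
plate 22 32 [[263. 462.]]
tip [array([[484., 348.]]), array([[390., 330.]])]
```

Emit:
move_arm(moves=[0, -3, 0, 0, 0, 0, 0, 0, -3, 0, 0, 0, 0, 0, 0, -3, 0, 0, 0, 0, 0, 0, -3, 0, 0, 0, 0, 0, 0, -3, 0, 0, 0, 0, 0, 0, -3, 0, 0, 0, 0, 0, 0, -3, 0, 0, 0, 0, 0, 0, -3, 0, 0, 0, 0, 0])

```text
clock: 5.08
ee_pos: [0.5385, -0.0211, 0.0313]
eef_rot: [[-0.956, 0.293, 0.0], [0.293, 0.956, 0.0], [-0.0, 0.0, -1.0]]
contact_force: [-0.3, -0.1, -0.3]
finger_gap: 0.0001
finger_force: 0.3
```

```bash
cat > see.py <<'E'
from h import *
import sys
o=env.observe();print(o['clock'],o['ee_pos'],o['contact_force'])
for n in('side','scene'):
    p,d=eyes.camera(n);C=cam(n);P=cloud(C,d);hsv=cv2.cvtColor(p,cv2.COLOR_RGB2HSV)
    m=(d>0)&(hsv[...,0]<15)&(hsv[...,1]>170)&(p[...,0]>90)&(P[...,2]<.05)&(P[...,2]>-.01)&(P[...,0]>.3)&(P[...,0]<.6)&(abs(P[...,1])<.3)
    k,l,s,_=cv2.connectedComponentsWithStats(m.astype(np.uint8));m=l==1+s[1:,4].argmax()
    Q=P[m];r=cv2.minAreaRect((Q[:,:2]*1000).astype(np.float32));print(n,r[2],cv2.boxPoints(r).round(1).tolist())
    t=(d>0)&(P[...,2]>.027)&(P[...,2]<.037)&(P[...,0]>.4)&(P[...,0]<.7)&(P[...,1]<-.14)&(P[...,1]>-.45)&(hsv[...,1]<60)&(hsv[...,2]>100)
    k,l,s,_=cv2.connectedComponentsWithStats(t.astype(np.uint8));t=l==1+s[1:,4].argmax()
    Q=P[t];r=cv2.minAreaRect((Q[:,:2]*1000).astype(np.float32));print(' deck',r[2],cv2.boxPoints(r).round(1).tolist())
    q=Q[Q[:,0]-.48+abs(Q[:,1]+.18)<.05];print(' corner z',q[:,2].mean(),len(q))
    np.savez(f'{n}_{sys.argv[1]}.npz',p=p,d=d)
    cv2.imwrite(f'pics/{n}_{sys.argv[1]}.png',cv2.resize(p[200:345,200:400,::-1] if n=='side' else p[190:310,220:380,::-1],None,fx=4,fy=4,interpolation=2))
E
python3 see.py a
```

```text
5.075 [ 0.53850424 -0.02110615  0.03130918] [-0.30931049 -0.06640165 -0.34399598]
side 78.64236450195312 [[473.6000061035156, -160.5], [515.2000122070312, -168.89999389648438], [541.0999755859375, -40.0], [499.5, -31.600000381469727]]
 deck 74.62350463867188 [[411.6000061035156, -389.1000061035156], [477.79998779296875, -407.29998779296875], [539.5, -182.8000030517578], [473.29998779296875, -164.60000610351562]]
 corner z 0.029893406234643913 378
scene 72.9612808227539 [[465.1000061035156, -178.10000610351562], [508.1000061035156, -191.3000030517578], [552.7000122070312, -45.79999923706055], [509.70001220703125, -32.599998474121094]]
 deck 73.3100814819336 [[409.8999938964844, -390.20001220703125], [574.5, -439.6000061035156], [641.0999755859375, -217.3000030517578], [476.5, -168.0]]
 corner z 0.03091258773573909 344
```

Emit:
move_arm(moves=[0, -3, 0, 0, 0, 0, 0, 0, -3, 0, 0, 0, 0, 0, 0, -3, 0, 0, 0, 0, 0, 0, -3, 0, 0, 0, 0, 0, 0, -3, 0, 0, 0, 0, 0, 0, -3, 0, 0, 0, 0, 0, 0, -3, 0, 0, 0, 0, 0, 0, -3, 0, 0, 0, 0, 0, 0, -2, 0, 0, 0, 0, 0])

```text
clock: 6.3
ee_pos: [0.5309, -0.046, 0.0313]
eef_rot: [[-0.956, 0.294, 0.0], [0.294, 0.956, 0.0], [0.0, 0.0, -1.0]]
contact_force: [-0.6, 0.4, -0.0]
finger_gap: -0.0
finger_force: 0.2
```

```bash
python3 see.py b; python3 -c "
import cv2,numpy as np
a=cv2.imread('pics/side_b.png');b=cv2.imread('pics/scene_b.png')
cv2.imwrite('pics/ab.png',cv2.resize(np.r_[a[:,:640],b],None,fx=.5,fy=.5) if 0 else np.r_[a[160:460,:640],b[:300]])"
```

```text
6.3 [ 0.53086121 -0.04597299  0.0312791 ] [-0.57080784  0.43823472 -0.03726378]
side 81.77445220947266 [[466.0, -180.1999969482422], [509.8999938964844, -186.5], [529.7000122070312, -49.79999923706055], [485.79998779296875, -43.400001525878906]]
 deck 73.73040008544922 [[411.70001220703125, -386.79998779296875], [477.3999938964844, -405.8999938964844], [542.2999877929688, -183.5], [476.6000061035156, -164.39999389648438]]
 corner z 0.02987380192214454 351
scene 72.81211853027344 [[462.6000061035156, -186.39999389648438], [505.3999938964844, -199.60000610351562], [545.5999755859375, -69.69999694824219], [502.79998779296875, -56.5]]
 deck 73.05060577392578 [[410.20001220703125, -388.8999938964844], [573.7000122070312, -438.70001220703125], [641.0999755859375, -217.60000610351562], [477.6000061035156, -167.8000030517578]]
 corner z 0.030858022551329387 346
```

View pics/ab.png

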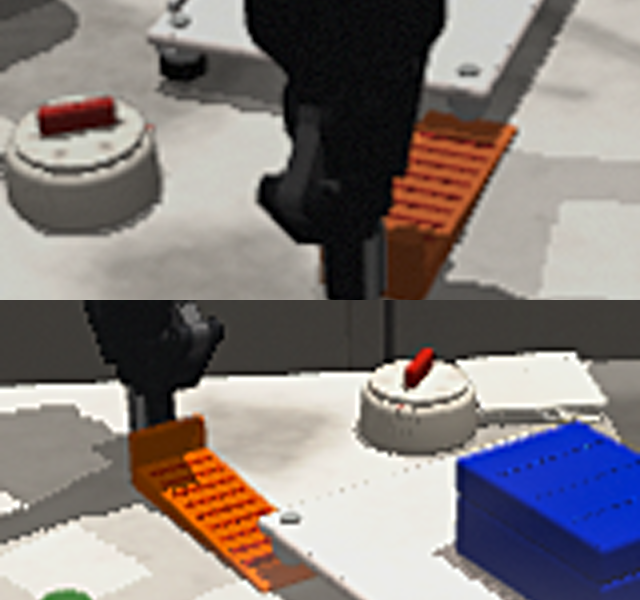

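The crops show the tip just passing under the bare foot, with the slope centred on it and the deck corner unmoved. I'll continue gently, watching the force.

Emit:
move_arm(moves=[0, -2, 0, 0, 0, 0, 0, 0, -2, 0, 0, 0, 0, 0, 0, -2, 0, 0, 0, 0, 0, 0, -2, 0, 0, 0, 0, 0, 0, -2, 0, 0, 0, 0, 0])

```text
clock: 7.02
ee_pos: [0.5279, -0.0554, 0.0313]
eef_rot: [[-0.956, 0.293, 0.0], [0.293, 0.956, 0.0], [0.0, 0.0, -1.0]]
contact_force: [0.4, 1.0, -0.2]
finger_gap: 0.0002
finger_force: 0.2
```

Emit:
move_arm(moves=[0, -1.5, 0, 0, 0, 0, 0, 0, -1.5, 0, 0, 0, 0, 0, 0, -1.5, 0, 0, 0, 0, 0])

```text
clock: 7.4
ee_pos: [0.5266, -0.0597, 0.0313]
eef_rot: [[-0.956, 0.293, 0.0], [0.293, 0.956, 0.0], [0.0, 0.0, -1.0]]
contact_force: [0.2, -0.3, -0.3]
finger_gap: 0.0001
finger_force: 0.2
```

Emit:
move_arm(moves=[0, -1.5, 0, 0, 0, 0, 0, 0, -1.5, 0, 0, 0, 0, 0, 0, -1.5, 0, 0, 0, 0, 0])

```text
clock: 7.78
ee_pos: [0.5253, -0.064, 0.0313]
eef_rot: [[-0.956, 0.293, 0.0], [0.293, 0.956, 0.0], [-0.0, 0.0, -1.0]]
contact_force: [-0.3, -0.2, 0.7]
finger_gap: -0.0
finger_force: 0.2
```

Emit:
move_arm(moves=[0, -1, 0, 0, 0, 0, 0, 0, -1, 0, 0, 0, 0, 0, 0, -1, 0, 0, 0, 0, 0])

```text
clock: 8.15
ee_pos: [0.5244, -0.0668, 0.0313]
eef_rot: [[-0.956, 0.293, 0.0], [0.293, 0.956, 0.0], [0.0, 0.0, -1.0]]
contact_force: [0.2, -0.0, 0.7]
finger_gap: 0.0
finger_force: 0.2
```

Emit:
move_arm(moves=[0, -1, 0, 0, 0, 0, 0, 0, -1, 0, 0, 0, 0, 0])

```text
clock: 8.4
ee_pos: [0.5239, -0.0687, 0.0313]
eef_rot: [[-0.956, 0.293, 0.0], [0.293, 0.956, 0.0], [-0.0, 0.0, -1.0]]
contact_force: [0.9, 0.6, -0.0]
finger_gap: -0.0
finger_force: 0.2
```

```bash
python3 see.py c
```

```text
8.4 [ 0.52386193 -0.06874463  0.03128613] [ 0.87093457  0.61149175 -0.02542448]
side 72.25794982910156 [[457.3999938964844, -203.10000610351562], [491.5, -214.0], [534.9000244140625, -78.30000305175781], [500.79998779296875, -67.4000015258789]]
 deck 83.67418670654297 [[411.79998779296875, -398.5], [479.29998779296875, -405.8999938964844], [505.5, -170.1999969482422], [438.0, -162.6999969482422]]
 corner z 0.029914115113588113 315
scene 73.02259063720703 [[456.79998779296875, -207.10000610351562], [500.5, -220.5], [539.4000244140625, -92.80000305175781], [495.70001220703125, -79.5]]
 deck 73.37715911865234 [[410.3999938964844, -389.8999938964844], [573.4000244140625, -438.5], [640.0, -215.5], [477.0, -166.89999389648438]]
 corner z 0.03086496579115107 343
```

Emit:
move_arm(moves=[0, -1, 0, 0, 0, 0, 0, 0, -1, 0, 0, 0, 0, 0, 0, -1, 0, 0, 0, 0, 0])

```text
clock: 8.88
ee_pos: [0.523, -0.0716, 0.0313]
eef_rot: [[-0.956, 0.293, -0.0], [0.293, 0.956, 0.0], [0.0, 0.0, -1.0]]
contact_force: [0.8, 0.7, -0.8]
finger_gap: -0.0002
finger_force: 0.2
```

Emit:
move_arm(moves=[0, -1, 0, 0, 0, 0, 0, 0, -1, 0, 0, 0, 0, 0])

```text
clock: 9.12
ee_pos: [0.5224, -0.0736, 0.0313]
eef_rot: [[-0.956, 0.293, 0.0], [0.293, 0.956, 0.0], [-0.0, 0.0, -1.0]]
contact_force: [0.2, 0.7, -0.0]
finger_gap: 0.0003
finger_force: 0.2
```

Emit:
move_arm(moves=[0, -1, 0, 0, 0, 0, 0, 0, -1, 0, 0, 0, 0, 0])

```text
clock: 9.38
ee_pos: [0.5218, -0.0755, 0.0313]
eef_rot: [[-0.956, 0.293, 0.0], [0.293, 0.956, 0.0], [-0.0, 0.0, -1.0]]
contact_force: [0.3, 1.2, -0.5]
finger_gap: -0.0001
finger_force: 0.2
```

Emit:
move_arm(moves=[0, -1, 0, 0, 0, 0, 0, 0, -1, 0, 0, 0, 0, 0])

```text
clock: 9.62
ee_pos: [0.5212, -0.0774, 0.0313]
eef_rot: [[-0.956, 0.293, 0.0], [0.293, 0.956, 0.0], [0.0, 0.0, -1.0]]
contact_force: [0.6, 0.4, -0.6]
finger_gap: 0.0
finger_force: 0.2
```

Emit:
move_arm(moves=[0, -1, 0, 0, 0, 0, 0, 0, -1, 0, 0, 0, 0, 0])

```text
clock: 9.88
ee_pos: [0.5206, -0.0793, 0.0313]
eef_rot: [[-0.956, 0.293, 0.0], [0.293, 0.956, 0.0], [-0.0, 0.0, -1.0]]
contact_force: [0.3, 0.5, -0.0]
finger_gap: 0.0002
finger_force: 0.2
```

Emit:
move_arm(moves=[0, -1, 0, 0, 0, 0, 0, 0, -1, 0, 0, 0, 0, 0])

```text
clock: 10.12
ee_pos: [0.5201, -0.0812, 0.0313]
eef_rot: [[-0.956, 0.293, 0.0], [0.293, 0.956, 0.0], [-0.0, 0.0, -1.0]]
contact_force: [-0.4, 0.5, 0.0]
finger_gap: 0.0001
finger_force: 0.2
```

Emit:
move_arm(moves=[0, -1, 0, 0, 0, 0, 0, 0, -1, 0, 0, 0, 0, 0])

```text
clock: 10.38
ee_pos: [0.5195, -0.0831, 0.0313]
eef_rot: [[-0.956, 0.293, 0.0], [0.293, 0.956, 0.0], [-0.0, 0.0, -1.0]]
contact_force: [-0.2, -0.4, 0.3]
finger_gap: -0.0004
finger_force: 0.2
```

Emit:
move_arm(moves=[0, -1, 0, 0, 0, 0, 0, 0, -1, 0, 0, 0, 0, 0])

```text
clock: 10.62
ee_pos: [0.5189, -0.085, 0.0313]
eef_rot: [[-0.956, 0.293, 0.0], [0.293, 0.956, 0.0], [-0.0, 0.0, -1.0]]
contact_force: [0.3, 1.2, -0.4]
finger_gap: 0.0004
finger_force: 0.2
```

```bash
python3 see.py d; python3 -c "
import cv2,numpy as np
a=cv2.imread('pics/side_d.png');b=cv2.imread('pics/scene_d.png')
cv2.imwrite('pics/ab2.png',np.r_[a[160:460,:640],b[:300]])"
```

```text
10.625 [ 0.51888594 -0.08501072  0.0313066 ] [ 0.32097413  1.23234571 -0.38527203]
side 73.03560638427734 [[453.29998779296875, -219.5], [486.29998779296875, -229.60000610351562], [526.7999877929688, -96.9000015258789], [493.79998779296875, -86.80000305175781]]
 deck 85.66051483154297 [[412.70001220703125, -399.79998779296875], [479.20001220703125, -404.8999938964844], [497.1000061035156, -168.8000030517578], [430.6000061035156, -163.6999969482422]]
 corner z 0.029923612959015865 292
scene 72.56975555419922 [[450.6000061035156, -223.5], [493.29998779296875, -236.89999389648438], [534.9000244140625, -104.4000015258789], [492.20001220703125, -91.0]]
 deck 73.43840789794922 [[410.0, -388.8999938964844], [575.4000244140625, -438.1000061035156], [641.2000122070312, -216.89999389648438], [475.79998779296875, -167.6999969482422]]
 corner z 0.03081089172962745 347
```

View pics/ab2.png

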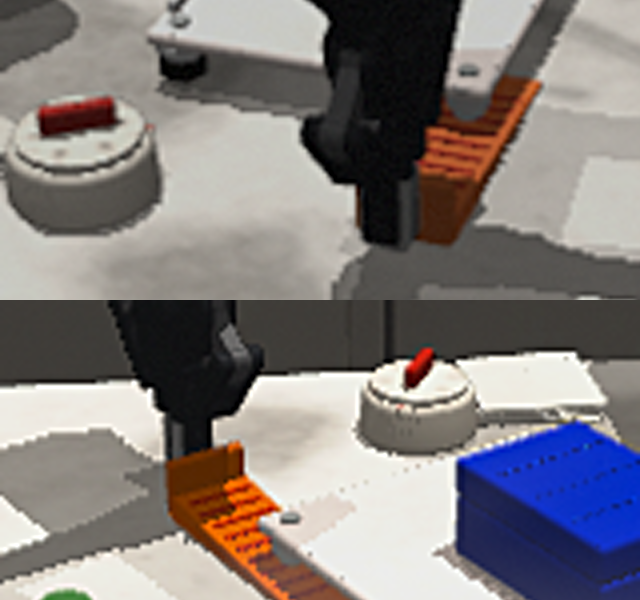

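The crops show the round foot at (468,105) above the middle of the wedge, with the stand unmoved and not yet tight.

Emit:
move_arm(moves=[0, -1, 0, 0, 0, 0, 0, 0, -1, 0, 0, 0, 0, 0])

```text
clock: 10.98
ee_pos: [0.5183, -0.0869, 0.0313]
eef_rot: [[-0.956, 0.293, 0.0], [0.293, 0.956, 0.0], [-0.0, 0.0, -1.0]]
contact_force: [0.9, -0.2, -0.3]
finger_gap: -0.0001
finger_force: 0.4
```

Emit:
move_arm(moves=[0, -1, 0, 0, 0, 0, 0, 0, -1, 0, 0, 0, 0, 0])

```text
clock: 11.22
ee_pos: [0.5177, -0.0887, 0.0313]
eef_rot: [[-0.956, 0.293, 0.0], [0.293, 0.956, 0.0], [0.0, 0.0, -1.0]]
contact_force: [1.9, 2.0, 0.6]
finger_gap: -0.0001
finger_force: 0.9
```

Emit:
move_arm(moves=[0, -1, 0, 0, 0, 0, 0, 0, -1, 0, 0, 0, 0, 0])

```text
clock: 11.48
ee_pos: [0.5172, -0.0905, 0.0313]
eef_rot: [[-0.956, 0.293, 0.0], [0.293, 0.956, 0.001], [0.0, 0.001, -1.0]]
contact_force: [0.4, 2.7, 0.8]
finger_gap: -0.0002
finger_force: 1.5
```

Emit:
move_arm(moves=[0, -1, 0, 0, 0, 0, 0, 0, 0, 0, 0, 0, 0, 0])

```text
clock: 11.72
ee_pos: [0.5168, -0.0916, 0.0313]
eef_rot: [[-0.956, 0.293, 0.0], [0.293, 0.956, 0.0], [-0.0, 0.0, -1.0]]
contact_force: [1.5, 2.6, 0.0]
finger_gap: 0.0002
finger_force: 1.5
```

```bash
python3 see.py e
```

```text
11.725 [ 0.5168456  -0.09162283  0.0312987 ] [1.46638538 2.61710205 0.01824018]
side 71.2706069946289 [[448.1000061035156, -226.8000030517578], [479.0, -237.3000030517578], [524.4000244140625, -103.30000305175781], [493.6000061035156, -92.80000305175781]]
 deck 86.0370101928711 [[412.8999938964844, -398.70001220703125], [479.1000061035156, -403.29998779296875], [495.5, -166.60000610351562], [429.29998779296875, -162.0]]
 corner z 0.030209302138149798 277
scene 73.65380096435547 [[449.8999938964844, -230.3000030517578], [493.29998779296875, -243.10000610351562], [531.7000122070312, -112.0999984741211], [488.29998779296875, -99.4000015258789]]
 deck 73.59186553955078 [[410.70001220703125, -390.6000061035156], [574.5999755859375, -438.79998779296875], [640.5, -214.8000030517578], [476.70001220703125, -166.60000610351562]]
 corner z 0.030983329878816517 351
```

Emit:
move_arm(moves=[0, -1, 0, 0, 0, 0, 0])

```text
clock: 11.95
ee_pos: [0.5166, -0.0924, 0.0313]
eef_rot: [[-0.956, 0.293, 0.0], [0.293, 0.956, 0.001], [-0.0, 0.001, -1.0]]
contact_force: [0.4, 4.4, -0.5]
finger_gap: -0.0001
finger_force: 2.2
```

Emit:
move_arm(moves=[0, -0.5, 0, 0, 0, 0, 0])

```text
clock: 12.08
ee_pos: [0.5164, -0.0929, 0.0313]
eef_rot: [[-0.956, 0.293, 0.0], [0.293, 0.956, 0.0], [-0.0, 0.0, -1.0]]
contact_force: [1.1, 4.4, -0.2]
finger_gap: 0.0003
finger_force: 2.4
```

Emit:
move_arm(moves=[0, -0.7, 0, 0, 0, 0, 0])

```text
clock: 12.2
ee_pos: [0.5163, -0.0936, 0.0313]
eef_rot: [[-0.956, 0.293, 0.0], [0.293, 0.956, 0.0], [-0.0, 0.001, -1.0]]
contact_force: [1.2, 4.3, -0.7]
finger_gap: -0.0002
finger_force: 2.6
```

```bash
python3 see.py f
```

```text
12.2 [ 0.51625079 -0.09357354  0.03130325] [ 1.17184211  4.30379133 -0.69753072]
side 72.49700164794922 [[449.79998779296875, -228.89999389648438], [479.8999938964844, -238.39999389648438], [522.9000244140625, -102.19999694824219], [492.70001220703125, -92.69999694824219]]
 deck 85.65540313720703 [[412.70001220703125, -399.6000061035156], [477.0, -404.5], [494.8999938964844, -168.5], [430.70001220703125, -163.60000610351562]]
 corner z 0.03036407363690675 268
scene 73.07464599609375 [[447.5, -233.6999969482422], [490.8999938964844, -246.89999389648438], [530.9000244140625, -115.4000015258789], [487.5, -102.19999694824219]]
 deck 73.3183822631836 [[410.29998779296875, -389.79998779296875], [573.7000122070312, -438.70001220703125], [640.7000122070312, -215.3000030517578], [477.29998779296875, -166.3000030517578]]
 corner z 0.03109761188914082 353
```

Emit:
move_arm(moves=[0, 5, 0, 0, 0, 0, 0, 0, 10, 0, 0, 0, 0, 0, 0, 15, 0, 0, 0, 0, 0, 0, 0, -30, 0, 0, 0, 0, 0, 0, -40, 0, 0, 0, 0, 0, 0, -20, 0, 0, 0, 0, -2.5, -45, 0, 0, 0, 0, 0, 0, -45, 0, 0, 0, 0, 0, 0, -39, 0, 0, 0, 0, 0, 0, 0, 0, 0, 0, 0, 0])

```text
clock: 13.55
ee_pos: [0.4892, -0.1904, 0.1213]
eef_rot: [[-0.955, 0.296, 0.0], [0.296, 0.955, -0.0], [-0.0, -0.0, -1.0]]
contact_force: [0.2, 0.7, -0.0]
finger_gap: 0.0003
finger_force: 0.0
```

```bash
python3 see.py g
```

```text
13.55 [ 0.48921931 -0.19044026  0.12134939] [ 0.17130549  0.73123918 -0.01318639]
side 75.35462951660156 [[469.6000061035156, -170.39999389648438], [511.5, -181.3000030517578], [530.4000244140625, -109.0999984741211], [488.5, -98.0999984741211]]
 deck 72.80318450927734 [[410.3999938964844, -389.0], [572.2999877929688, -439.20001220703125], [641.9000244140625, -214.3000030517578], [480.0, -164.1999969482422]]
 corner z 0.030147370456833484 298
scene 73.5797119140625 [[469.0, -166.39999389648438], [512.2999877929688, -179.1999969482422], [531.0999755859375, -115.30000305175781], [487.79998779296875, -102.5999984741211]]
 deck 73.65090942382812 [[410.6000061035156, -389.79998779296875], [574.0999755859375, -437.79998779296875], [639.0999755859375, -216.1999969482422], [475.6000061035156, -168.1999969482422]]
 corner z 0.031022556092656542 341
```

Emit:
move_arm(moves=[0, 1, 25, 0, 0, 0, 0, 0, 0, 22, 0, 0, 0, 0, 0, 0, 11, 0, 0, 0, 0, 0, 0, 4, 0, 0, 0, 0, 0, 0, 2, 0, 0, 0, 0, 0, 0, 1, 0, 0, 0, 0, 0, 0, 0, 0, 0, 0, 0])

```text
clock: 14.52
ee_pos: [0.49, -0.1883, 0.0567]
eef_rot: [[-0.956, 0.293, 0.001], [0.293, 0.956, -0.0], [-0.001, -0.0, -1.0]]
contact_force: [-0.1, 0.1, 0.4]
finger_gap: -0.0003
finger_force: 0.0
```

Emit:
move_arm(moves=[0, 0, 1, 0, 0, 0, 0, 0, 0, 0, 0, 0, 0, 0])

```text
clock: 14.78
ee_pos: [0.4898, -0.1882, 0.0553]
eef_rot: [[-0.956, 0.293, 0.0], [0.293, 0.956, 0.0], [-0.0, 0.0, -1.0]]
contact_force: [0.7, 0.1, 0.9]
finger_gap: 0.0004
finger_force: 0.0
```

Emit:
move_arm(moves=[0, 0, 1, 0, 0, 0, 0, 0, 0, 0, 0, 0, 0, 0])

```text
clock: 15.02
ee_pos: [0.4898, -0.1881, 0.0542]
eef_rot: [[-0.956, 0.293, -0.0], [0.293, 0.956, 0.0], [0.0, 0.0, -1.0]]
contact_force: [0.8, 0.7, 0.8]
finger_gap: -0.0002
finger_force: 0.0
```

Emit:
move_arm(moves=[0, 0, 0.7, 0, 0, 0, 0, 0, 0, 0, 0, 0, 0, 0])

```text
clock: 15.28
ee_pos: [0.4899, -0.1882, 0.0537]
eef_rot: [[-0.956, 0.293, 0.0], [0.293, 0.956, 0.0], [-0.0, 0.0, -1.0]]
contact_force: [-0.9, 0.2, 2.1]
finger_gap: 0.0002
finger_force: 0.8
```

Emit:
move_arm(moves=[0, 0, 0.5, 0, 0, 0, 0, 0, 0, 0, 0, 0, 0, 0])

```text
clock: 15.52
ee_pos: [0.4899, -0.1882, 0.0536]
eef_rot: [[-0.956, 0.293, 0.0], [0.293, 0.956, 0.0], [-0.0, 0.0, -1.0]]
contact_force: [-2.7, 1.2, 5.6]
finger_gap: -0.0002
finger_force: 2.7
```

Emit:
move_arm(moves=[0, 0, 0.5, 0, 0, 0, 0, 0, 0, 0, 0, 0, 0, 0])

```text
clock: 15.78
ee_pos: [0.4899, -0.1882, 0.0536]
eef_rot: [[-0.956, 0.293, 0.0], [0.293, 0.956, -0.0], [-0.0, 0.0, -1.0]]
contact_force: [-4.1, 2.2, 8.5]
finger_gap: 0.0
finger_force: 4.3
```

Emit:
move_arm(moves=[0.6, 0, 0.5, 0, 0, 0, 0, 0, 0, 0, 0, 0, 0, 0])

```text
clock: 16.02
ee_pos: [0.4899, -0.1882, 0.0535]
eef_rot: [[-0.956, 0.293, 0.002], [0.293, 0.956, -0.001], [-0.002, -0.0, -1.0]]
contact_force: [-3.5, 0.3, 10.0]
finger_gap: 0.0002
finger_force: 4.7
```

Emit:
move_arm(moves=[0.5, 0, 0.6, 0, 0, 0, 0, 0, 0, 0, 0, 0, 0, 0])

```text
clock: 16.27
ee_pos: [0.4898, -0.1882, 0.0535]
eef_rot: [[-0.956, 0.293, 0.003], [0.293, 0.956, -0.001], [-0.003, -0.0, -1.0]]
contact_force: [-2.5, 2.1, 12.3]
finger_gap: 0.0001
finger_force: 5.8
```

Lateral load is relieved, and the deck isn't sinking. I'll press on to about 20 N.

Emit:
move_arm(moves=[0.4, 0, 0.7, 0, 0, 0, 0, 0, 0, 0, 0, 0, 0, 0])

```text
clock: 16.52
ee_pos: [0.4898, -0.1882, 0.0534]
eef_rot: [[-0.956, 0.293, 0.004], [0.293, 0.956, -0.001], [-0.004, -0.0, -1.0]]
contact_force: [-3.0, 2.6, 15.2]
finger_gap: -0.0
finger_force: 7.3
```

Emit:
move_arm(moves=[0.5, 0, 0.8, 0, 0, 0, 0, 0, 0, 0, 0, 0, 0, 0])

```text
clock: 16.77
ee_pos: [0.4898, -0.1881, 0.0533]
eef_rot: [[-0.956, 0.293, 0.005], [0.293, 0.956, -0.002], [-0.005, -0.0, -1.0]]
contact_force: [-3.1, 2.4, 17.5]
finger_gap: -0.0002
finger_force: 9.0
```

Emit:
move_arm(moves=[0.4, 0, 0.6, 0, 0, 0, 0, 0, 0, 0, 0, 0, 0, 0, 0, 0, 0, 0, 0, 0, 0, 0, 0, 0, 0, 0, 0, 0])

```text
clock: 17.27
ee_pos: [0.4897, -0.1881, 0.0533]
eef_rot: [[-0.956, 0.293, 0.006], [0.293, 0.956, -0.002], [-0.006, -0.0, -1.0]]
contact_force: [-3.1, 2.2, 19.7]
finger_gap: -0.0001
finger_force: 10.2
```

Emit:
move_arm(moves=[0.6, 0, 1.0, 0, 0, 0, 0, 0.3, 0, 0.5, 0, 0, 0, 0, 0, 0, 0, 0, 0, 0, 0, 0, 0, 0, 0, 0, 0, 0, 0, 0, 0, 0, 0, 0, 0, 0, 0, 0, 0, 0, 0, 0])

```text
clock: 18.02
ee_pos: [0.4897, -0.1881, 0.0531]
eef_rot: [[-0.956, 0.293, 0.008], [0.293, 0.956, -0.003], [-0.009, -0.0, -1.0]]
contact_force: [-4.9, 4.4, 25.7]
finger_gap: -0.0
finger_force: 13.3
```

```bash
python3 see.py h
```

```text
18.025 [ 0.48970254 -0.18812494  0.05308832] [-4.880553    4.35841314 25.7340209 ]
side 74.51374053955078 [[468.1000061035156, -172.10000610351562], [510.3999938964844, -183.8000030517578], [530.7000122070312, -110.30000305175781], [488.5, -98.5999984741211]]
 deck 73.7258529663086 [[458.3999938964844, -324.3999938964844], [596.0, -364.6000061035156], [640.2999877929688, -212.8000030517578], [502.70001220703125, -172.60000610351562]]
 corner z 0.029525097698892513 84
scene 71.49944305419922 [[465.6000061035156, -174.60000610351562], [508.0, -188.8000030517578], [531.7999877929688, -117.5], [489.3999938964844, -103.30000305175781]]
 deck 73.43399047851562 [[410.6000061035156, -389.29998779296875], [574.7999877929688, -438.20001220703125], [640.5999755859375, -217.1999969482422], [476.29998779296875, -168.3000030517578]]
 corner z 0.03059659042705355 275
```

Emit:
move_arm(moves=[-1, 0, -2, 0, 0, 0, 0, -1, 0, -2, 0, 0, 0, 0, -1, 0, -2, 0, 0, 0, 0, 0, 0, -10, 0, 0, 0, 0, 0, 0, -30, 0, 0, 0, 0, 0, 0, -40, 0, 0, 0, 0, 0, 40, -20, 0, 0, 0, 0, 0, 40, 0, 0, 0, 0, 0, 0, 40, 0, 0, 0, 0, 0, 0, 0, 0, 0, 0, 0, 0])

```text
clock: 19.38
ee_pos: [0.525, -0.0713, 0.1541]
eef_rot: [[-0.957, 0.29, -0.0], [0.29, 0.957, 0.0], [0.0, 0.0, -1.0]]
contact_force: [-1.1, -0.4, -0.2]
finger_gap: -0.0004
finger_force: 0.0
```

```bash
python3 see.py i; python3 -c "
import cv2,numpy as np
a=cv2.imread('pics/side_i.png');b=cv2.imread('pics/scene_i.png')
cv2.imwrite('pics/ab3.png',np.r_[a[160:460,:640],b[:300]])"
```

```text
19.375 [ 0.52502225 -0.07128699  0.1540633 ] [-1.10457714 -0.43095722 -0.22164824]
side 72.86882781982422 [[450.3999938964844, -226.89999389648438], [492.29998779296875, -239.8000030517578], [531.9000244140625, -111.19999694824219], [490.0, -98.30000305175781]]
 deck 72.85137176513672 [[410.70001220703125, -386.5], [572.7000122070312, -436.5], [641.0, -215.10000610351562], [479.1000061035156, -165.10000610351562]]
 corner z 0.030157329781720057 412
scene 71.9810562133789 [[446.8999938964844, -232.5], [489.6000061035156, -246.39999389648438], [531.5999755859375, -117.0999984741211], [488.8999938964844, -103.19999694824219]]
 deck 72.98259735107422 [[409.70001220703125, -388.20001220703125], [574.5, -438.6000061035156], [642.2000122070312, -217.60000610351562], [477.29998779296875, -167.10000610351562]]
 corner z 0.031004385031949633 346
```

View pics/ab3.png

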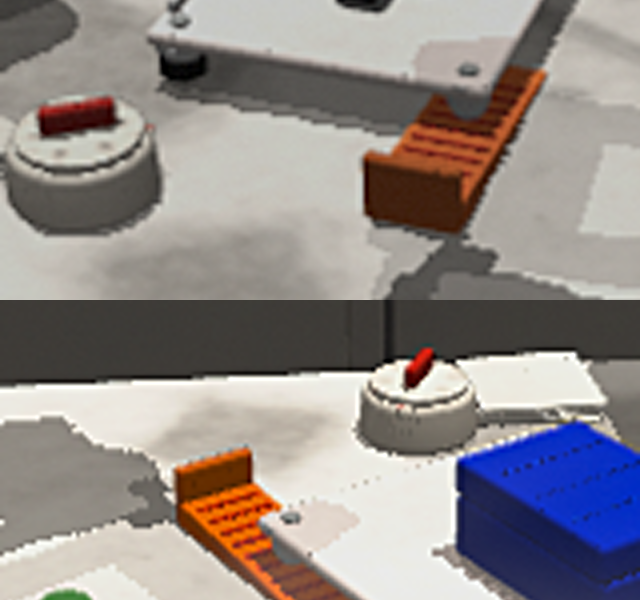

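The final crops show the foot seated mid-width on the wedge at (465,105). The stand and wedge are where they were before the press test, and the arm is clear.

```bash
python3 -c "
from workcell import env;print(env.finish_job())"
```

```text
the job is handed in; nothing more can be done
None
```

The wedge is snug under the bare foot (push rose to about 4.4 N). The corner held under a press of about 26 N, the stand and wedge stayed put within camera accuracy, and I handed the job in at about 19.5 s with the arm clear.

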